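# Wedge the splash guard shut

### The job

The hinged splash guard in front of the cooker stands ajar. Get it fully shut against its post and jam it there: push the taller of the two rubber wedges, flat on the table and thin end first, under the guard's lower edge from the robot's side until it is tight, and let go. Leave the low wedge where it lies: it is too thin to jam.

Things in the scene. Friction and masses are not known exactly. Their poses are not given: they have to be found in the camera images.
- guard (a joint): Opening of the splash guard, rad: 0 fully shut (stop at the right post), positive as its free right end swings toward the robot. Upright hinge at its left (+y) end, light friction (0.05 N m): it stays where it is left.
- guard_edge (a point): Point on the lower front edge of the guard, 18 mm above the table (the gap), 130 mm along it from the hinge axis. Metal panel 220 wide, 100 high, 10 thick. Axes turn with it: x through it, away from the robot; y along it to the hinge; z up. Here the hinge axis is at (0.005, 0.130), the panel runs from y = 0.122 to -0.098. Fixed posts, 144 high, foot discs 52 wide, just outside or behind both ends.
- wedge_heel (a point): Centre of the tall wedge's heel, 23 mm up. Grey rubber, 150 long, 36 wide, 120 g; x points to its tip, z up. Heel block 40 long, 36 wide, 46 high: grip it across the width. Ramp 32 high at x = 0.020, falling straight to 5 at the tip, x = 0.130. It jams under the shut guard with the heel centre about 75 mm before the guard's face; pushed in with 10 to 20 N it holds by friction.
- low_wedge_heel (a point): Centre of the low wedge's heel, 13 mm up: same outline and rubber as the tall wedge, 150 x 36 mm, but only 26 mm high at the heel and 12 mm at the top of the ramp. Bystander, to be left alone.
Things that resemble listed ones, but are neither listed nor needed, are in the scene too. Leave any pink look-alike of the part that bears wedge_heel alone.

How it is judged:
By the outcome, as a careful person would: the job done as asked, in the order asked, and still so for the second after the job is handed in, with the robot touching nothing.
It also fails if it takes over 56 s, if anything falls off the work surface, if the arm or the gripper's body presses on something with over 40 N, if the wrist force passes 120 N, or if a joint passes its speed limit or range.

### The arm

A 6-joint arm with a two-finger parallel gripper is mounted at the origin on a cart in front of the work surface, level with it; the furniture and walls round the work are solid. World frame = base frame: x ahead of the robot, y to its left, z up, the work surface at z = 0. Lengths are in m, angles in degrees, forces in N, time in s.
With the tool pointing down it reaches from about 0.35 to 0.775 m from the base axis. Payload 7.3 kg.
Tool frame: the origin (TCP) lies at the very end of the fingers, on their centre line; the grasp point (between the pads) lies 19 mm behind it; z points along the fingers, x is the direction in which the jaws open and shut, and the axes are right-handed (so a half turn about z gives the same grasp; the last joint's range is limited). The gripper opens to 92 mm and grips with 3 to 60 N. Pads are 19 mm wide; open, the fingers measure 130 mm over their backs; the gripper's body (75 mm by 190 mm) begins 47 mm behind the grasp point.
Start: joints at [-83.996, 19.595, 87.324, -0, 73.075, -8.365], TCP at [0.13, -0.509, 0.205] pointing down, gripper open.
Joint ranges: [-145.02, 145.02], [-44.19, 115.74], [2.07, 154.8], [-57.11, 237.11], [16.16, 152.29], [-177.93, 177.93]. Speed limits (degrees/s): [147.25, 147.25, 180, 180, 180, 180].

### API

Orientations are given as [roll, pitch, yaw] about the fixed x, y, z axes, in that order (R = Rz(yaw) Ry(pitch) Rx(roll)).
In Python, from bench import robot gives the robot as it stands.
- The arm moves only by the tool apply_moves, never from a script. Its arguments are lists of equal length, an entry for each row: "slide": the shift along the world's x, y, z in units of 25 mm (1.0 is 25 mm), a list of three; "dr": the turn, a rotation vector about the world's x, y, z in units of 6 degrees (1.0 is 6 degrees), a list of three; "jaw": the closure, from 0 (fully open) to 1 (shut). A call has 1 to 8 rows; each row shifts and turns the commanded pose from where the row before left it; what a row does not reach is not made up. A row lasts 1/12 s, in which the tool goes at most 41.7 mm and 7.16 degrees, less where a joint would pass 70% of its speed; a pose out of reach is approached as far as the arm can. A call is refused whole if a number of a shift passes 1 or a number of a turn 1, either way. A call with a gripper value outside its range is refused whole. The fingers move at their own pace and stop on an object; "newtons" is the grip in N (left out, the last holds). Time passes only in rows, so rows that do not move let the fingers close. It gives the time, the measured TCP pose, the force and the opening at its end, in the units of the state.
- robot.read_state(): the state, without advancing time (a new reading comes with each control period).
- robot.capture(name): name is "scene" or "top" or "wrist"; returns the picture (384x512x3 uint8, red, green, blue); there is no depth.
- robot.calibration(name): a dict with "vertical_fov" (degrees; the focal length in pixels is half the picture's height over the tangent of half this angle, whatever the lens; pixels are square), "cx", "cy" (the principal point, pixels), "R" (3x3) and "t" (3): a world point X has camera coordinates R X + t; the wrist camera has in their place "hand_eye" (4x4, takes a point from camera to tool coordinates, whose origin is the TCP and whose axes are the tool frame's). Camera axes: x right, y down, z forward; pixel columns grow to the right and rows downward; lengths in m; the calibration is good to about 2 mm. A picture is of the moment at which its call begins: read the wrist's pose just before it. calibration takes no time and is no camera call.
- robot.close_job(): hands the job in, once; it reports no verdict.
The state is a dict: "time_s": time; "joint_pos": joint angles; "joint_vel": joint speeds; "effort": joint torques, N m; "position": TCP position; "tool_rot": TCP orientation; "wrist_force": force on the tool from outside, world axes, zero at the start; "torque": the same for the moment, N m; "width": finger opening in m.
Only numpy, scipy, OpenCV 4.12 (cv2) and the standard library are available. Lean on these libraries where they do the work, as an engineer would, in place of code of your own. Each camera call takes 0.05 s, during which the arm holds its last target.

## Working session

There is one attempt and no reset: what is moved stays moved. The work goes in short steps, Python scripts to look and compute and a tool call to move; the robot and the scene stay as the last step left them, time stands still between calls to the robot, and variables do not carry over. Pictures are saved under pics/ and viewed, and the job is handed in when it is done.

Besides the shell and the picture viewer there is one more tool, called after "Request:" by a JSON object that holds its "api" and its "payload", one argument or row to a line. apply_moves: Moves the arm, as the interface text tells. Its arguments: {"type":"object","properties":{"slide":{"type":"array","items":{"type":"array","items":{"type":"number"}}},"dr":{"type":"array","items":{"type":"array","items":{"type":"number"}}},"jaw":{"type":"array","items":{"type":"number"}},"newtons":{"type":"number"}},"required":["slide","dr","jaw"]}

```bash
mkdir -p pics; ls
python3 - <<'E'
from bench import robot
import cv2,json
print(robot.read_state())
for n in ("scene","top","wrist"):
    im=robot.capture(n); cv2.imwrite(f"pics/{n}0.png",im[:,:,::-1]); print(n,robot.calibration(n))
E
```

```text
pics
{'time_s': 0.0, 'joint_pos': array([-8.39965897e+01,  1.96379785e+01,  8.73794443e+01, -6.96476713e-04,
        7.30753122e+01, -8.36270475e+00]), 'joint_vel': array([ 0.09108778, -0.01109135,  0.01180264, -0.02537353,  0.06710093,
       -0.01586592]), 'effort': array([ 8.57276555e-04, -4.31233120e+01, -2.44215077e+01,  7.19149341e-02,
        5.59598836e-02, -1.29457976e-04]), 'position': array([ 0.13025197, -0.50810563,  0.20391755]), 'tool_rot': array([-1.79987172e+02,  9.18458375e-02, -7.56336714e+01]), 'wrist_force': array([ 0.20597802, -0.04244705,  0.76725415]), 'torque': array([ 0.03013218,  0.0013989 , -0.02062827]), 'width': 0.09165376567301078}
scene {'vertical_fov': 42.20106633605931, 'cx': 255.7312029096557, 'cy': 192.3692635029692, 'R': array([[-0.80991203, -0.58614774,  0.02175608],
       [-0.36332424,  0.47221514, -0.80312413],
       [ 0.46047584, -0.65836441, -0.5954144 ]]), 't': array([0.35330239, 0.30332145, 0.97147342])}
top {'vertical_fov': 42.63331972984383, 'cx': 256.409951645487, 'cy': 190.32155564382165, 'R': array([[ 0.025669  , -0.99963177,  0.00879968],
       [-0.99200777, -0.02655907, -0.12334993],
       [ 0.12353822, -0.00556308, -0.99232422]]), 't': array([-0.16418857,  0.54933631,  1.33233238])}
wrist {'vertical_fov': 69.18648235265731, 'cx': 254.85585074991602, 'cy': 192.81059716402788, 'hand_eye': array([[ 9.99999201e-01, -1.18317775e-03, -4.45821834e-04,
        -2.08640967e-04],
       [ 1.25680285e-03,  9.68716755e-01,  2.48165810e-01,
        -6.62272033e-02],
       [ 1.38250816e-04, -2.48166172e-01,  9.68717468e-01,
        -1.78917802e-01],
       [ 0.00000000e+00,  0.00000000e+00,  0.00000000e+00,
         1.00000000e+00]])}
```

View pics/scene0.png

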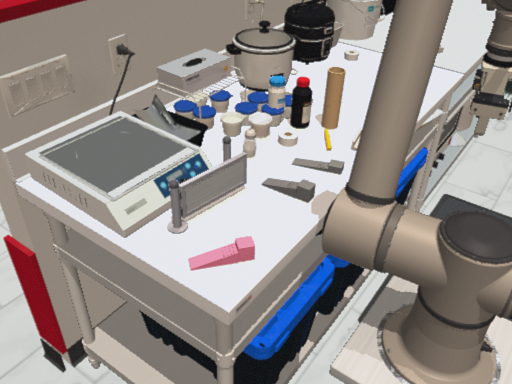

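View pics/top0.png

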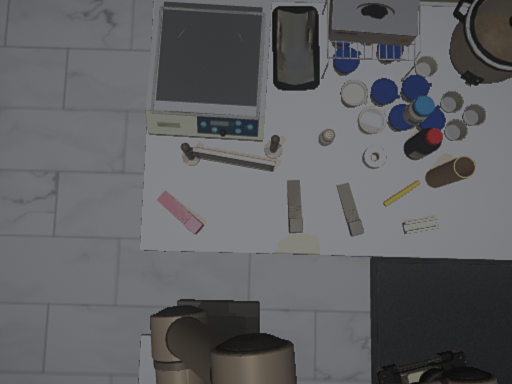

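View pics/wrist0.png

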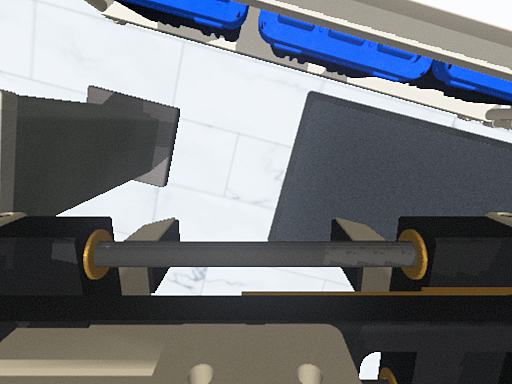

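Run:
```python
import cv2
a=cv2.imread("pics/scene0.png")[140:290,160:360]; cv2.imwrite("pics/c1.png",cv2.resize(a,None,fx=4,fy=4,interpolation=2))
a=cv2.imread("pics/top0.png")[125:255,150:380]; cv2.imwrite("pics/c2.png",cv2.resize(cv2.convertScaleAbs(a,alpha=1.3),(782,442),interpolation=2))
```

```text
(no output)
```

View pics/c1.png

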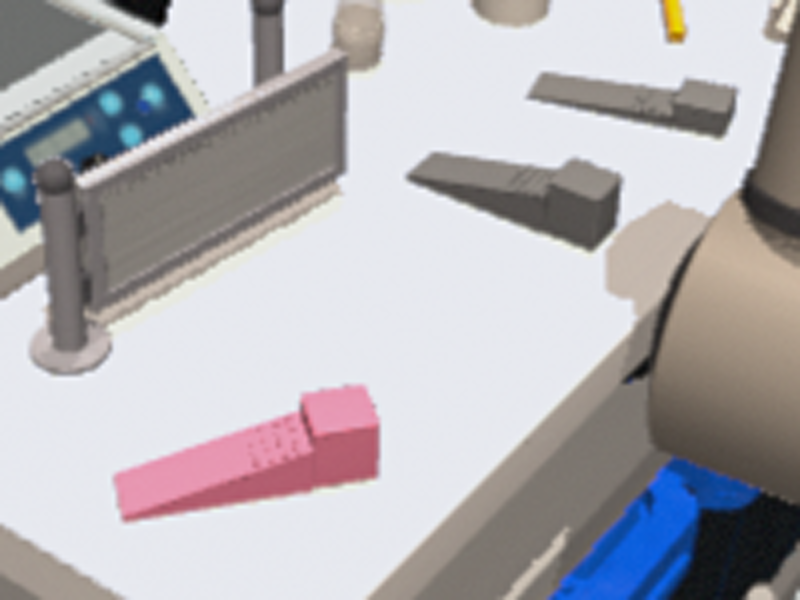

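View pics/c2.png

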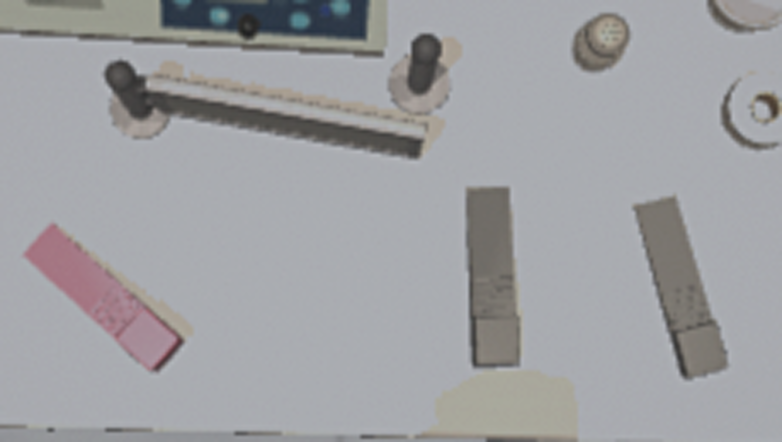

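```bash
cat > h.py <<'E'
import numpy as np, cv2
from bench import robot
def cast(name,u,v,z):
    c=robot.calibration(name); f=192/np.tan(np.radians(c["vertical_fov"]/2))
    d=c["R"].T@np.array([(u-c["cx"])/f,(v-c["cy"])/f,1]); o=-c["R"].T@c["t"]
    return (o+d*(z-o[2])/d[2]).round(4)
def proj(name,X):
    c=robot.calibration(name); f=192/np.tan(np.radians(c["vertical_fov"]/2))
    p=c["R"]@np.array(X)+c["t"]; return (p[:2]/p[2]*f+[c["cx"],c["cy"]]).round(1)
E
python3 - <<'E'
from h import *
t=lambda a,b,z:(cast("top",150+a/3.4,125+b/3.4,z))
print("heel top",[t(*p,.046) for p in((475,319),(519,317),(520,364),(474,366))])
print("tip",[t(*p,.005) for p in((466,188),(509,187))])
s=lambda a,b,z:cast("scene",160+a/4,140+b/4,z)
print("scene heel top",[s(*p,.046) for p in((545,192),(573,158),(621,178),(596,213))])
print("scene heel bot", s(596,249,0), "tip",s(408,178,.0),s(434,152,.005))
print("low top",[t(*p,.026) for p in((672,330),(714,318),(727,366),(687,378))],"tip",[t(*p,.005) for p in((633,206),(675,197))])
print("pink heel",[t(*p,.046) for p in((117,338),(147,305),(185,335),(155,371))])
print("panel top",[t(*p,.118) for p in((146,78),(428,123),(425,135),(146,88))], "bottom front",t(420,157,.018))
print("scene panel top front L,R",s(80,185,.118),s(97,187,.118),s(346,55,.118),"bot",s(102,310,.018),s(345,172,.018))
print("posts foot",t(139,112,0),t(420,85,0), "tops",t(120,72,.144),t(426,47,.144))
print("posts foot scene",s(70,345,0),"tops",s(55,172,.14))
E
```

```text
heel top [array([ 0.4759, -0.2428,  0.046 ]), array([ 0.4784, -0.2782,  0.046 ]), array([ 0.4407, -0.2796,  0.046 ]), array([ 0.4382, -0.2426,  0.046 ])]
tip [array([ 0.5883, -0.2364,  0.005 ]), array([ 0.5901, -0.2724,  0.005 ])]
scene heel top [array([ 0.47  , -0.2269,  0.046 ]), array([ 0.4758, -0.2716,  0.046 ]), array([ 0.4382, -0.2713,  0.046 ]), array([ 0.4312, -0.2275,  0.046 ])]
scene heel bot [ 0.4391 -0.2482  0.    ] tip [ 0.5866 -0.2378  0.    ] [ 0.5864 -0.2693  0.005 ]
low top [array([ 0.4725, -0.4055,  0.026 ]), array([ 0.4832, -0.4399,  0.026 ]), array([ 0.4443, -0.4505,  0.026 ]), array([ 0.4337, -0.4178,  0.026 ])] tip [array([ 0.5768, -0.3766,  0.005 ]), array([ 0.5854, -0.4118,  0.005 ])]
pink heel [array([0.4531, 0.0443, 0.046 ]), array([0.4802, 0.0214, 0.046 ]), array([ 0.4569, -0.0101,  0.046 ]), array([0.4275, 0.0128, 0.046 ])]
panel top [array([0.651 , 0.0207, 0.118 ]), array([ 0.6216, -0.1984,  0.118 ]), array([ 0.6121, -0.1963,  0.118 ]), array([0.6431, 0.0204, 0.118 ])] bottom front [ 0.6114 -0.1968  0.018 ]
scene panel top front L,R [0.6446 0.0235 0.118 ] [0.6353 0.0189 0.118 ] [ 0.6065 -0.1896  0.118 ] bot [0.6424 0.0158 0.018 ] [ 0.611  -0.1963  0.018 ]
posts foot [0.6463 0.0405 0.    ] [ 0.6761 -0.1962  0.    ] tops [0.6497 0.0373 0.144 ] [ 0.6755 -0.1945  0.144 ]
posts foot scene [0.6507 0.038  0.    ] tops [0.6429 0.0443 0.14  ]
```

Candidates for the tall wedge:
- Pink wedge, scene (222,255) and top (180,212): a look-alike, to be left alone.
- Grey wedge, scene (300,187) and top (295,205): its heel is nearly cubic, about 46 mm high.
- Grey wedge, scene (328,165) and top (350,209): its heel and ramp are flat.

The enlarged crop confirms that the grey wedge at scene (300,187) is the tall one. Its heel is at about (0.458, -0.261) with yaw of about 2.8°. The guard is open by roughly 8–11°, with its hinge near (0.648, 0.028). I'll shut the guard first.

Request:
{"api": "apply_moves", "payload": {
  "slide": [
    [0.86,0.7,0],
    [0.86,0.7,0],
    [0.86,0.7,0],
    [0.86,0.7,0],
    [0.86,0.7,0],
    [0.86,0.7,0],
    [0.86,0.7,0],
    [0.86,0.7,0]
  ],
  "dr": [
    [0,0,-0.24],
    [0,0,-0.24],
    [0,0,-0.24],
    [0,0,-0.24],
    [0,0,-0.24],
    [0,0,-0.24],
    [0,0,-0.24],
    [0,0,-0.24]
  ],
  "jaw": [1,1,1,1,1,1,1,1],
  "newtons": 20
}}

```text
time_s: 0.82
position: [0.3031, -0.3674, 0.2045]
tool_rot: [180.0, 0.0, -87.2]
wrist_force: [0.2, -0.6, -0.3]
width: 0.0429
```

Request:
{"api": "apply_moves", "payload": {
  "slide": [
    [0.86,0.7,0],
    [0.86,0.7,0],
    [0.86,0.7,0],
    [0.86,0.7,0],
    [0.86,0.7,0],
    [0.86,0.7,0],
    [0.86,0.7,0],
    [0.86,0.7,0]
  ],
  "dr": [
    [0,0,0],
    [0,0,0],
    [0,0,0],
    [0,0,0],
    [0,0,0],
    [0,0,0],
    [0,0,0],
    [0,0,0]
  ],
  "jaw": [1,1,1,1,1,1,1,1]
}}

```text
time_s: 1.48
position: [0.4751, -0.2274, 0.2044]
tool_rot: [180.0, 0.0, -87.1]
wrist_force: [1.6, -0.5, 0.4]
width: 0.0003
```

Request:
{"api": "apply_moves", "payload": {
  "slide": [
    [0.8,0.5,-0.9],
    [0.8,0.5,-0.9],
    [0.8,0.5,-0.9],
    [0.8,0.5,-0.9],
    [0.8,0.5,-0.9],
    [0,0,0]
  ],
  "dr": [
    [0,0,0],
    [0,0,0],
    [0,0,0],
    [0,0,0],
    [0,0,0],
    [0,0,0]
  ],
  "jaw": [1,1,1,1,1,1]
}}

```text
time_s: 1.98
position: [0.5743, -0.1626, 0.0867]
tool_rot: [179.6, 0.2, -87.0]
wrist_force: [-1.4, 0.6, -1.5]
width: 0.0004
```

Request:
{"api": "apply_moves", "payload": {
  "slide": [
    [0.25,0,0],
    [0.25,0,0],
    [0.25,0,0],
    [0.25,0,0],
    [0.25,0,0],
    [0.25,0,0],
    [0.25,0,0],
    [0,0,0]
  ],
  "dr": [
    [0,0,0],
    [0,0,0],
    [0,0,0],
    [0,0,0],
    [0,0,0],
    [0,0,0],
    [0,0,0],
    [0,0,0]
  ],
  "jaw": [1,1,1,1,1,1,1,1]
}}

```text
time_s: 2.65
position: [0.6193, -0.1663, 0.0923]
tool_rot: [-179.9, -0.0, -87.2]
wrist_force: [-0.3, 1.3, 0.4]
width: 0.0005
```

Run:
```python
from h import *
a=robot.capture("scene")[120:270,140:340,::-1]; cv2.imwrite("pics/c3.png",cv2.resize(a,None,fx=4,fy=4,interpolation=2))
print(robot.read_state())
```

```text
{'time_s': 2.7, 'joint_pos': array([-2.18830893e+01,  3.72060115e+01,  7.62520698e+01,  8.45372429e-04,
        6.65178201e+01,  6.52587523e+01]), 'joint_vel': array([-0.08538905, -0.49219801,  1.46612129, -0.09824035, -0.04570972,
       -0.08676163]), 'effort': array([ 3.96035775e-02, -5.67935228e+01, -2.36460650e+01,  7.92931952e-02,
       -7.46752275e-02,  2.90506025e-02]), 'position': array([ 0.61860403, -0.16612785,  0.0921231 ]), 'tool_rot': array([-1.79977789e+02, -9.38144391e-03, -8.71421800e+01]), 'wrist_force': array([ 0.07606307, -0.20336591,  0.39224389]), 'torque': array([0.01764812, 0.03226522, 0.03982589]), 'width': 0.00038190022922535643}
```

View pics/c3.png

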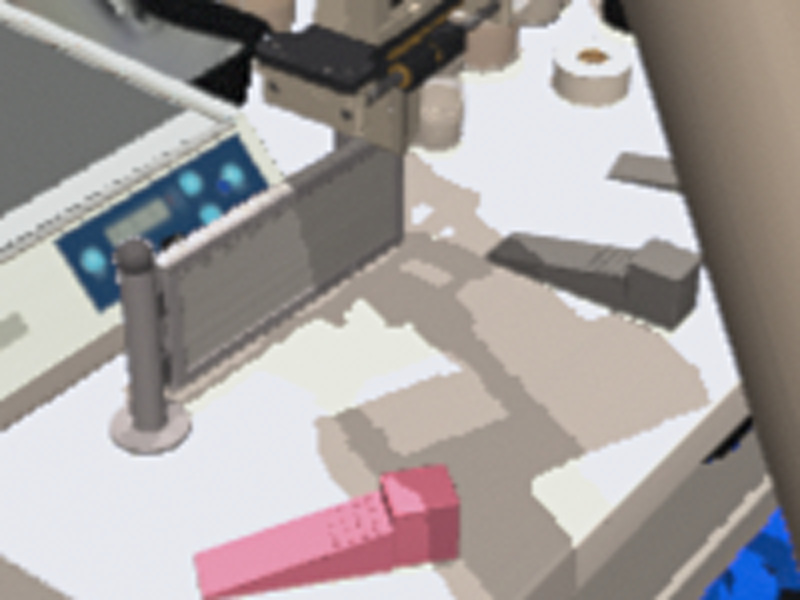

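Run:
```python
from h import *
for z in (.092,.16): print(z,(proj("scene",[.6186,-.166,z])-[140,120])*4)
a=robot.capture("wrist")[:,:,::-1]; cv2.imwrite("pics/w3.png",a)
a=robot.capture("top")[100:230,150:340,::-1]; cv2.imwrite("pics/t3.png",cv2.resize(a,None,fx=4,fy=4,interpolation=2))
```

```text
0.092 [389.6 177.6]
0.16 [389.6  88.4]
```

View pics/w3.png

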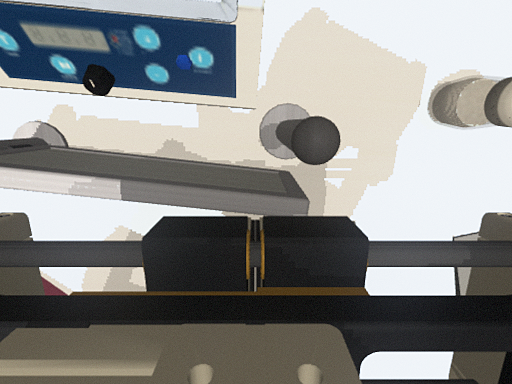

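View pics/t3.png

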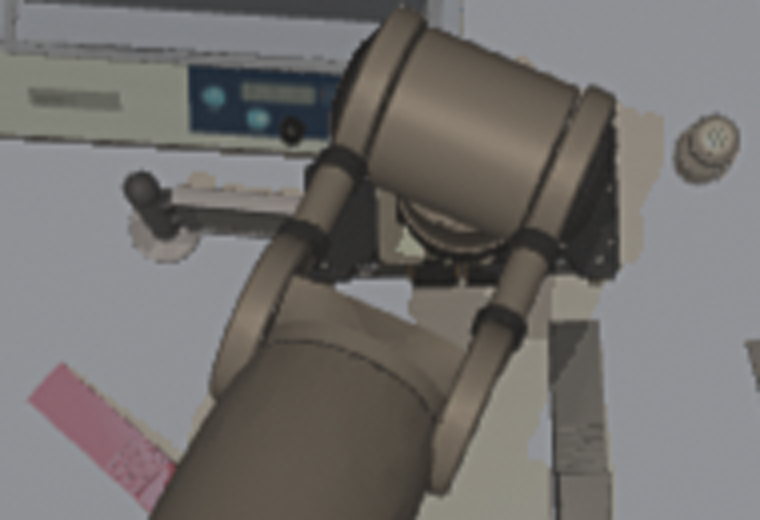

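Request:
{"api": "apply_moves", "payload": {
  "slide": [
    [0.2,0,0],
    [0.2,0,0],
    [0.2,0,0],
    [0,0,0]
  ],
  "dr": [
    [0,0,0],
    [0,0,0],
    [0,0,0],
    [0,0,0]
  ],
  "jaw": [1,1,1,1]
}}

```text
time_s: 3.13
position: [0.6342, -0.1661, 0.0922]
tool_rot: [-179.9, -0.0, -87.1]
wrist_force: [-0.6, 0.0, 0.5]
width: 0.0007
```

Run:
```python
from h import *
a=robot.capture("wrist")[:,:,::-1]; cv2.imwrite("pics/w4.png",a)
```

```text
(no output)
```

View pics/w4.png

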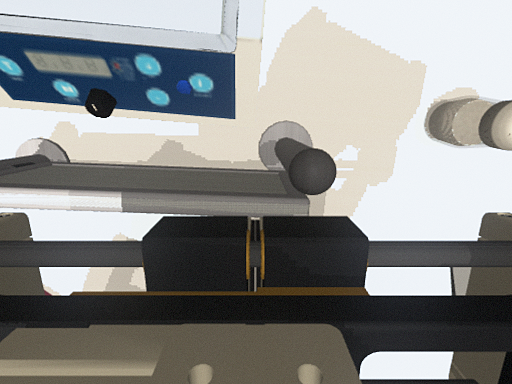

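The wrist view shows the panel moving with the fingers. Its right end, at (308,200), is nearing the post at (310,170). I'll keep pushing gently until it reaches the stop.

Request:
{"api": "apply_moves", "payload": {
  "slide": [
    [0.12,0,0],
    [0.12,0,0],
    [0,0,0]
  ],
  "dr": [
    [0,0,0],
    [0,0,0],
    [0,0,0]
  ],
  "jaw": [1,1,1]
}}

```text
time_s: 3.43
position: [0.6396, -0.1661, 0.0921]
tool_rot: [-180.0, -0.0, -87.1]
wrist_force: [-0.2, -0.5, 0.6]
width: 0.0005
```

Request:
{"api": "apply_moves", "payload": {
  "slide": [
    [0.12,0,0],
    [0,0,0]
  ],
  "dr": [
    [0,0,0],
    [0,0,0]
  ],
  "jaw": [1,1]
}}

```text
time_s: 3.6
position: [0.6425, -0.1661, 0.0922]
tool_rot: [-180.0, -0.0, -87.1]
wrist_force: [0.1, -0.9, -0.1]
width: 0.0003
```

Request:
{"api": "apply_moves", "payload": {
  "slide": [
    [0.12,0,0],
    [0,0,0]
  ],
  "dr": [
    [0,0,0],
    [0,0,0]
  ],
  "jaw": [1,1]
}}

```text
time_s: 3.77
position: [0.6432, -0.1661, 0.092]
tool_rot: [179.7, 0.0, -87.1]
wrist_force: [-8.4, 0.7, 5.0]
width: 0.0004
```

Request:
{"api": "apply_moves", "payload": {
  "slide": [
    [0.12,0,0],
    [0,0,0]
  ],
  "dr": [
    [0,0,0],
    [0,0,0]
  ],
  "jaw": [1,1]
}}

```text
time_s: 3.93
position: [0.6435, -0.166, 0.0919]
tool_rot: [179.4, 0.1, -87.2]
wrist_force: [-16.9, -0.5, 9.7]
width: 0.0006
```

Run:
```python
from h import *
print(robot.read_state()["wrist_force"])
a=robot.capture("wrist")[:,:,::-1]; cv2.imwrite("pics/w5.png",a)
```

```text
[-16.89702148  -0.47983895   9.72440425]
```

View pics/w5.png

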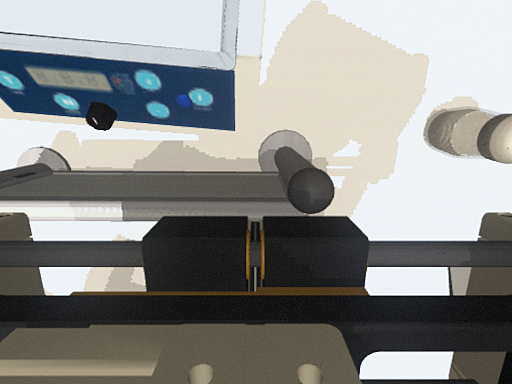

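The guard is at its stop: the force rose to 17 N with the TCP fixed at x = 0.643. I'll back off and go above the tall wedge.

Request:
{"api": "apply_moves", "payload": {
  "slide": [
    [-0.3,0,0],
    [-0.6,0,0],
    [-0.9,0,0.5],
    [-0.97,-0.6,0.5],
    [-0.97,-0.8,0],
    [-0.97,-0.8,0],
    [-0.97,-0.8,0],
    [-0.97,-0.8,0]
  ],
  "dr": [
    [0,0,0],
    [0,0,0],
    [0,0,0],
    [0,0,0],
    [0,0,0],
    [0,0,0],
    [0,0,0],
    [0,0,0]
  ],
  "jaw": [1,1,1,0,0,0,0,0]
}}

```text
time_s: 4.65
position: [0.4809, -0.2618, 0.1175]
tool_rot: [-180.0, -0.0, -87.1]
wrist_force: [-0.2, 0.2, -0.0]
width: 0.0291
```

Request:
{"api": "apply_moves", "payload": {
  "slide": [
    [-0.95,0,0],
    [0,0,0],
    [0,0,0]
  ],
  "dr": [
    [0,0,0],
    [0,0,0],
    [0,0,0]
  ],
  "jaw": [0,0,0]
}}

```text
time_s: 4.9
position: [0.4576, -0.2616, 0.1176]
tool_rot: [-180.0, -0.0, -87.3]
wrist_force: [0.1, 0.1, -0.1]
width: 0.0493
```

Run:
```python
from h import *
print(robot.read_state()["position"])
a=robot.capture("wrist")[:,:,::-1]; cv2.imwrite("pics/w6.png",a)
a=robot.capture("top")[100:230,150:340,::-1]; cv2.imwrite("pics/t6.png",cv2.resize(a,None,fx=4,fy=4,interpolation=2))
a=robot.capture("scene")[120:270,140:340,::-1]; cv2.imwrite("pics/s6.png",cv2.resize(a,None,fx=4,fy=4,interpolation=2))
```

```text
[ 0.45759175 -0.26155746  0.11757398]
```

View pics/w6.png

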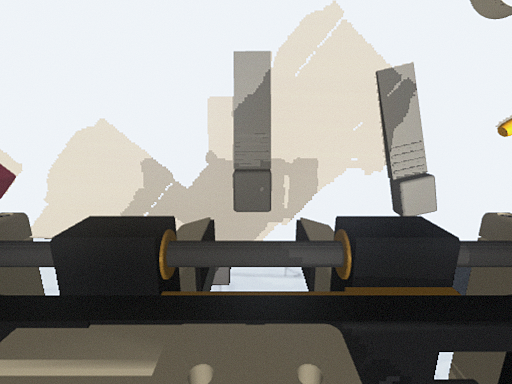

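View pics/t6.png

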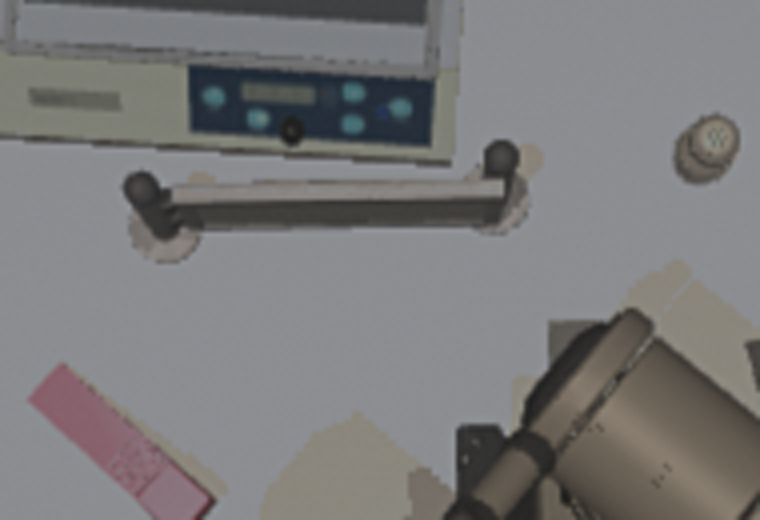

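View pics/s6.png

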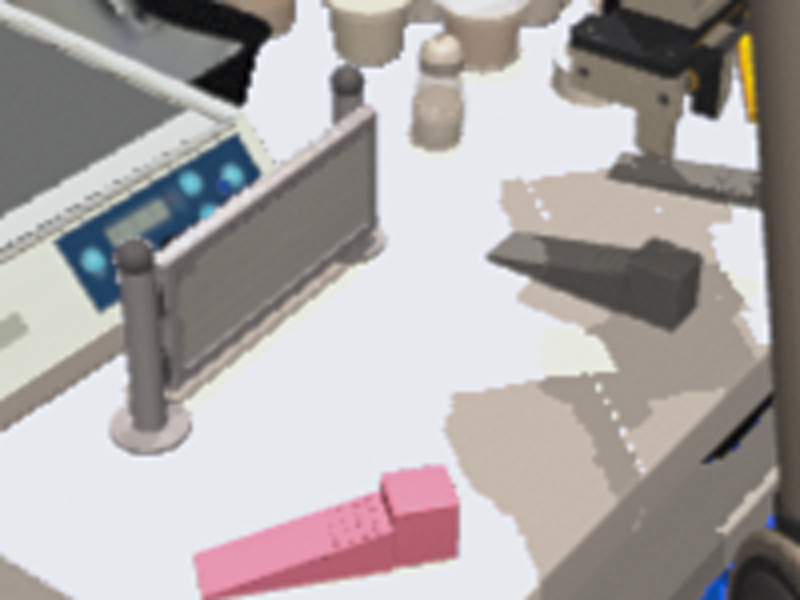

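The panel now lies against the right post at t6 crop (505,190). The wrist view has the tall wedge's heel at (252,190) and its tip at (252,52), with the low wedge to the right.

```bash
cat >> h.py <<'E'
from scipy.spatial.transform import Rotation as Ro
def castw(u,v,z,pos,rpy):
    c=robot.calibration("wrist"); f=192/np.tan(np.radians(c["vertical_fov"]/2)); H=c["hand_eye"]
    R=Ro.from_euler("xyz",rpy,degrees=True).as_matrix()
    d=R@H[:3,:3]@np.array([(u-c["cx"])/f,(v-c["cy"])/f,1]); o=R@H[:3,3]+pos
    return (o+d*(z-o[2])/d[2]).round(4)
E
python3 - <<'E'
from h import *
s=robot.read_state(); p,r=s["position"],s["tool_rot"]
print("heel front top",castw(233.5,184,.046,p,r),castw(271,184,.046,p,r),"heel back top",castw(234,211,.046,p,r),castw(271,211,.046,p,r))
print("heel front top?",castw(233.5,170,.046,p,r),castw(271,170,.046,p,r))
print("tip",castw(233.5,52,.005,p,r),castw(271,52,.005,p,r))
t=lambda a,b,z:cast("top",150+a/4,100+b/4,z)
print("panel top L back,front",t(172,186,.118),t(172,200,.118),"R",t(503,181,.118),t(503,194,.118),"bot",t(190,229,.018),t(490,225,.018))
s=lambda a,b,z:cast("scene",140+a/4,120+b/4,z)
print("scene top fr",s(172,268,.118),s(378,110,.118),"bot",s(182,388,.018),s(377,228,.018))
E
```

```text
heel front top [ 0.4687 -0.2406  0.046 ] [ 0.4704 -0.2751  0.046 ] heel back top [ 0.4426 -0.2419  0.046 ] [ 0.4443 -0.2768  0.046 ]
heel front top? [ 0.4817 -0.2402  0.046 ] [ 0.4834 -0.2743  0.046 ]
tip [ 0.5887 -0.234   0.005 ] [ 0.5904 -0.2698  0.005 ]
panel top L back,front [0.6549 0.0207 0.118 ] [0.6455 0.0203 0.118 ] R [ 0.6643 -0.1972  0.118 ] [ 0.6555 -0.1974  0.118 ] bot [0.6455 0.0195 0.018 ] [ 0.6542 -0.193   0.018 ]
scene top fr [0.6369 0.0214 0.118 ] [ 0.6505 -0.195   0.118 ] bot [0.6438 0.0144 0.018 ] [ 0.655  -0.1989  0.018 ]
```

Request:
{"api": "apply_moves", "payload": {
  "slide": [
    [0.1,0.1,0],
    [0,0,0],
    [0,0,-0.8],
    [0,0,-0.8],
    [0,0,-0.8],
    [0,0,-0.8],
    [0,0,-0.7],
    [0,0,-0.4]
  ],
  "dr": [
    [0,0,0],
    [0,0,0],
    [0,0,0],
    [0,0,0],
    [0,0,0],
    [0,0,0],
    [0,0,0],
    [0,0,0]
  ],
  "jaw": [0,0,0,0,0,0,0,0]
}}

```text
time_s: 5.72
position: [0.4602, -0.2576, 0.0076]
tool_rot: [179.9, 0.1, -87.1]
wrist_force: [-0.5, -0.3, 0.6]
width: 0.0917
```

Request:
{"api": "apply_moves", "payload": {
  "slide": [
    [0,0,0],
    [0,0,0],
    [0,0,0],
    [0,0,0],
    [0,0,0],
    [0,0,0],
    [0,0,0],
    [0,0,0]
  ],
  "dr": [
    [0,0,0],
    [0,0,0],
    [0,0,0],
    [0,0,0],
    [0,0,0],
    [0,0,0],
    [0,0,0],
    [0,0,0]
  ],
  "jaw": [1,1,1,1,1,1,1,1],
  "newtons": 30
}}

```text
time_s: 6.38
position: [0.4607, -0.2587, 0.01]
tool_rot: [-180.0, -0.0, -87.2]
wrist_force: [-0.3, 0.4, -0.3]
width: 0.043
```

Request:
{"api": "apply_moves", "payload": {
  "slide": [
    [0,0,0],
    [0,0,0],
    [0,0,0]
  ],
  "dr": [
    [0,0,0],
    [0,0,0],
    [0,0,0]
  ],
  "jaw": [1,1,1]
}}

```text
time_s: 6.63
position: [0.4606, -0.2587, 0.0097]
tool_rot: [-180.0, -0.0, -87.2]
wrist_force: [-0.1, 0.9, 1.7]
width: 0.0356
```

Request:
{"api": "apply_moves", "payload": {
  "slide": [
    [0,0,0.5],
    [0,0,0.7],
    [0.1,0.6,0],
    [0.2,0.9,0],
    [0.3,0.9,0],
    [0.3,0.9,0],
    [0.3,0.9,0],
    [0.3,0.9,0]
  ],
  "dr": [
    [0,0,0],
    [0,0,0],
    [0,0,0],
    [0,0,0],
    [0,0,0],
    [0,0,0],
    [0,0,0],
    [0,0,0]
  ],
  "jaw": [1,1,1,1,1,1,1,1]
}}

```text
time_s: 7.3
position: [0.498, -0.13, 0.0394]
tool_rot: [180.0, 0.0, -87.2]
wrist_force: [0.4, -0.7, -0.8]
width: 0.0356
```

Request:
{"api": "apply_moves", "payload": {
  "slide": [
    [0.1,0.6,0],
    [0,0.3,0],
    [0,0,0]
  ],
  "dr": [
    [0,0,0],
    [0,0,0],
    [0,0,0]
  ],
  "jaw": [1,1,1]
}}

```text
time_s: 7.55
position: [0.5001, -0.1071, 0.0394]
tool_rot: [179.9, 0.0, -87.0]
wrist_force: [-0.4, 0.9, -1.2]
width: 0.0357
```

Run:
```python
from h import *
s=robot.read_state();print(s["position"],s["wrist_force"],s["torque"],s["width"])
a=robot.capture("wrist")[:,:,::-1]; cv2.imwrite("pics/w7.png",a)
a=robot.capture("scene")[120:270,140:340,::-1]; cv2.imwrite("pics/s7.png",cv2.resize(a,None,fx=4,fy=4,interpolation=2))
```

```text
[ 0.50013524 -0.1071245   0.03936169] [-0.44100792  0.94550614 -1.21443269] [0.0012704  0.06150515 0.00776813] 0.03570378276468013
```

View pics/w7.png

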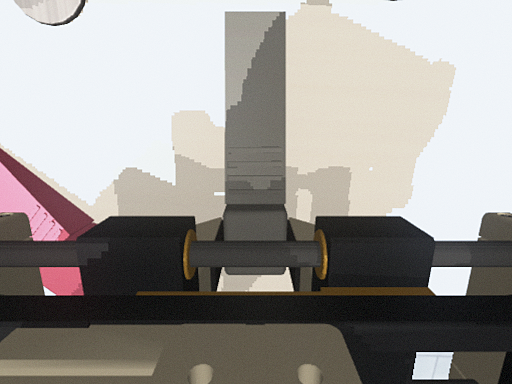

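View pics/s7.png

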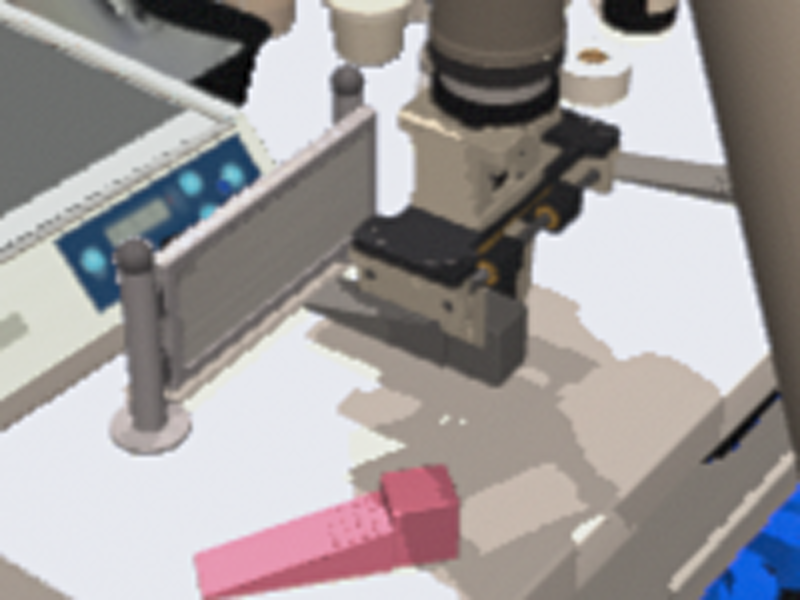

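The wedge is held level and in line with the gripper (wrist: tip at (255,12), heel at (255,240)). The guard is still shut. I'll lower the wedge to the table.

Request:
{"api": "apply_moves", "payload": {
  "slide": [
    [0,0,-0.5],
    [0,0,-0.4],
    [0,0,-0.27],
    [0,0,0]
  ],
  "dr": [
    [0,0,0],
    [0,0,0],
    [0,0,0],
    [0,0,0]
  ],
  "jaw": [1,1,1,1]
}}

```text
time_s: 7.98
position: [0.5, -0.1093, 0.0095]
tool_rot: [179.9, 0.0, -87.2]
wrist_force: [-0.7, 0.9, -1.8]
width: 0.0357
```

Request:
{"api": "apply_moves", "payload": {
  "slide": [
    [0.3,0.014,0],
    [0.5,0.024,0],
    [0.5,0.024,0],
    [0.5,0.024,0],
    [0.3,0.014,0],
    [0,0,0]
  ],
  "dr": [
    [0,0,0],
    [0,0,0],
    [0,0,0],
    [0,0,0],
    [0,0,0],
    [0,0,0]
  ],
  "jaw": [1,1,1,1,1,1]
}}

```text
time_s: 8.48
position: [0.5548, -0.1064, 0.0103]
tool_rot: [-179.9, -0.0, -87.1]
wrist_force: [-0.5, 1.0, -0.7]
width: 0.0356
```

Request:
{"api": "apply_moves", "payload": {
  "slide": [
    [0.3,0.014,0],
    [0.2,0.01,0],
    [0.12,0.006,0],
    [0,0,0]
  ],
  "dr": [
    [0,0,0],
    [0,0,0],
    [0,0,0],
    [0,0,0]
  ],
  "jaw": [1,1,1,1]
}}

```text
time_s: 8.82
position: [0.5691, -0.1054, 0.0104]
tool_rot: [-180.0, -0.0, -87.1]
wrist_force: [0.5, -0.8, -0.9]
width: 0.0357
```

Request:
{"api": "apply_moves", "payload": {
  "slide": [
    [0.12,0.006,0],
    [0,0,0]
  ],
  "dr": [
    [0,0,0],
    [0,0,0]
  ],
  "jaw": [1,1]
}}

```text
time_s: 8.98
position: [0.5715, -0.1051, 0.0103]
tool_rot: [180.0, 0.0, -87.2]
wrist_force: [-0.4, 0.5, -2.4]
width: 0.0357
```

Request:
{"api": "apply_moves", "payload": {
  "slide": [
    [0.1,0.005,0],
    [0,0,0]
  ],
  "dr": [
    [0,0,0],
    [0,0,0]
  ],
  "jaw": [1,1]
}}

```text
time_s: 9.15
position: [0.5737, -0.1049, 0.0101]
tool_rot: [179.9, 0.0, -87.2]
wrist_force: [0.6, -0.9, -2.8]
width: 0.036
```

Request:
{"api": "apply_moves", "payload": {
  "slide": [
    [0.1,0.005,0],
    [0,0,0]
  ],
  "dr": [
    [0,0,0],
    [0,0,0]
  ],
  "jaw": [1,1]
}}

```text
time_s: 9.32
position: [0.5748, -0.1047, 0.0097]
tool_rot: [179.8, 0.1, -87.1]
wrist_force: [-5.4, -0.3, -2.3]
width: 0.0359
```

Request:
{"api": "apply_moves", "payload": {
  "slide": [
    [0.1,0.005,0],
    [0,0,0],
    [0,0,0]
  ],
  "dr": [
    [0,0,0],
    [0,0,0],
    [0,0,0]
  ],
  "jaw": [1,1,1]
}}

```text
time_s: 9.57
position: [0.5756, -0.1044, 0.0093]
tool_rot: [179.6, 0.1, -87.1]
wrist_force: [-9.9, -0.3, -0.8]
width: 0.0354
```

Request:
{"api": "apply_moves", "payload": {
  "slide": [
    [0.08,0.004,0],
    [0,0,0],
    [0,0,0]
  ],
  "dr": [
    [0,0,0],
    [0,0,0],
    [0,0,0]
  ],
  "jaw": [1,1,1]
}}

```text
time_s: 9.82
position: [0.5759, -0.1043, 0.0091]
tool_rot: [179.4, 0.1, -87.1]
wrist_force: [-15.4, -2.1, 2.2]
width: 0.0358
```

Request:
{"api": "apply_moves", "payload": {
  "slide": [
    [0.06,0.003,0],
    [0,0,0],
    [0,0,0]
  ],
  "dr": [
    [0,0,0],
    [0,0,0],
    [0,0,0]
  ],
  "jaw": [1,1,1]
}}

```text
time_s: 10.07
position: [0.576, -0.1042, 0.009]
tool_rot: [179.2, 0.1, -87.1]
wrist_force: [-19.7, -1.8, 4.4]
width: 0.0359
```

Request:
{"api": "apply_moves", "payload": {
  "slide": [
    [0,0,0],
    [0,0,0],
    [0,0,0],
    [0,0,0],
    [0,0,0],
    [0,0,0]
  ],
  "dr": [
    [0,0,0],
    [0,0,0],
    [0,0,0],
    [0,0,0],
    [0,0,0],
    [0,0,0]
  ],
  "jaw": [0.4,0.4,0.4,0.4,0.4,0.4]
}}

```text
time_s: 10.57
position: [0.583, -0.1046, 0.0106]
tool_rot: [-180.0, -0.0, -87.1]
wrist_force: [0.3, -0.1, 0.7]
width: 0.0548
```

Run:
```python
from h import *
s=robot.read_state();print(s["position"],s["wrist_force"],s["torque"],s["width"])
a=robot.capture("wrist")[:,:,::-1]; cv2.imwrite("pics/w8.png",a)
```

```text
[ 0.58297019 -0.10463447  0.01055135] [ 0.26643401 -0.05339793  0.71916259] [0.00317427 0.08249659 0.00389058] 0.054783211334916364
```

View pics/w8.png

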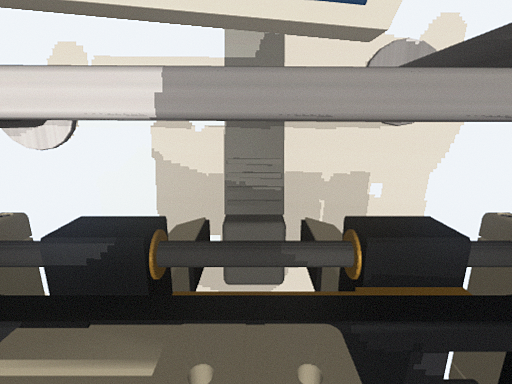

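The jaws are open and clear of the heel, and the wedge sits square under the panel (heel at (255,250), face edge at row 121). I'll open fully, lift straight up and retreat.

Request:
{"api": "apply_moves", "payload": {
  "slide": [
    [0,0,0],
    [0,0,0.4],
    [0,0,0.8],
    [0,0,0.9],
    [0,0,0.9],
    [-0.4,0,0.9],
    [-0.8,0,0.9],
    [-0.8,0,0.9]
  ],
  "dr": [
    [0,0,0],
    [0,0,0],
    [0,0,0],
    [0,0,0],
    [0,0,0],
    [0,0,0],
    [0,0,0],
    [0,0,0]
  ],
  "jaw": [0,0,0,0,0,0,0,0]
}}

```text
time_s: 11.28
position: [0.5322, -0.1046, 0.1545]
tool_rot: [-180.0, -0.0, -87.1]
wrist_force: [-0.1, -0.8, 0.9]
width: 0.0918
```

Request:
{"api": "apply_moves", "payload": {
  "slide": [
    [-0.5,-0.9,0.5],
    [-0.5,-0.9,0],
    [-0.5,-0.9,0],
    [-0.5,-0.9,0],
    [-0.5,-0.9,0],
    [-0.5,-0.9,0],
    [-0.5,-0.9,0],
    [-0.5,-0.9,0]
  ],
  "dr": [
    [0,0,0],
    [0,0,0],
    [0,0,0],
    [0,0,0],
    [0,0,0],
    [0,0,0],
    [0,0,0],
    [0,0,0]
  ],
  "jaw": [0,0,0,0,0,0,0,0]
}}

```text
time_s: 11.95
position: [0.4319, -0.2857, 0.1663]
tool_rot: [-180.0, -0.0, -87.1]
wrist_force: [1.7, 0.5, 0.1]
width: 0.0917
```

Request:
{"api": "apply_moves", "payload": {
  "slide": [
    [0,0,0],
    [0,0,0]
  ],
  "dr": [
    [0,0,0],
    [0,0,0]
  ],
  "jaw": [0,0]
}}

```text
time_s: 12.12
position: [0.4321, -0.2855, 0.166]
tool_rot: [-180.0, -0.0, -87.3]
wrist_force: [0.9, -0.1, 1.0]
width: 0.0921
```

Run:
```python
from h import *
s=robot.read_state();print(s["position"],s["wrist_force"])
a=robot.capture("top")[100:230,150:340,::-1]; cv2.imwrite("pics/t9.png",cv2.resize(a,None,fx=4,fy=4,interpolation=2))
a=robot.capture("scene")[120:270,140:340,::-1]; cv2.imwrite("pics/s9.png",cv2.resize(a,None,fx=4,fy=4,interpolation=2))
```

```text
[ 0.4321312  -0.28549772  0.16603944] [ 0.89677097 -0.05106023  0.97344945]
```

View pics/t9.png

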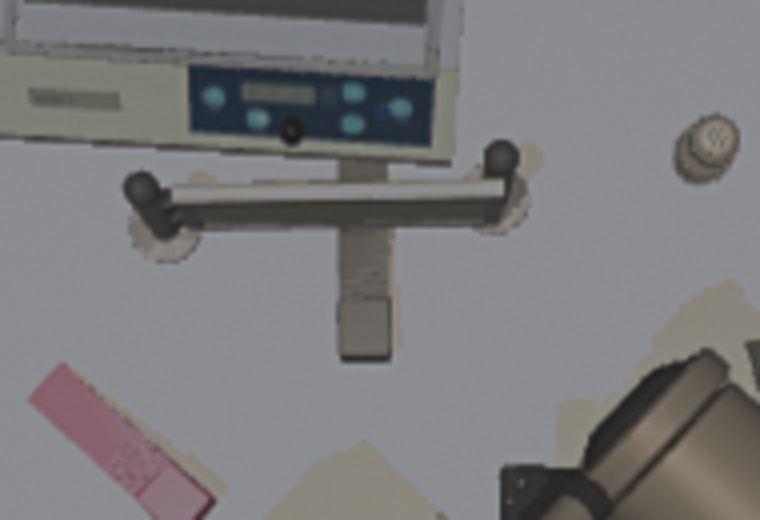

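View pics/s9.png

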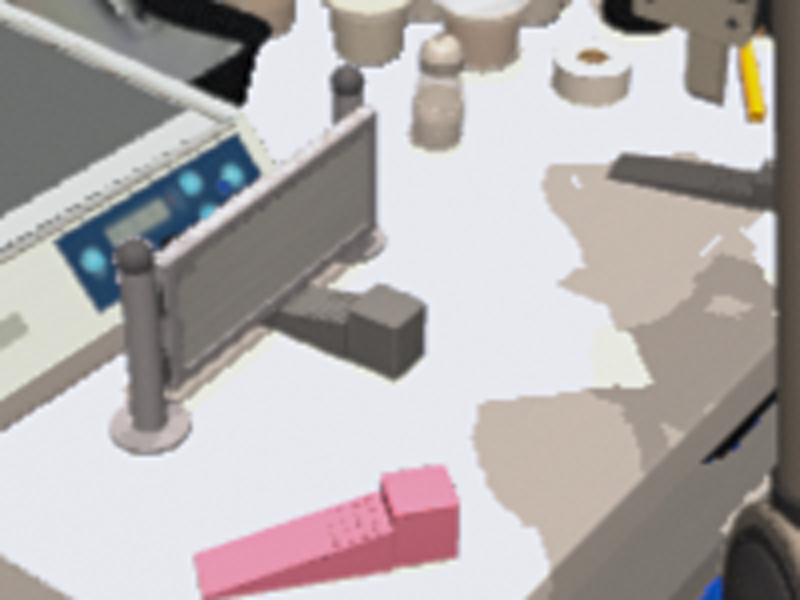

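The panel's corners are where they were when it was shut (t9 crop (503,187), against the post). The wedge is in place with its heel at t9 crop (365,325), and the other wedges haven't moved. I'm handing the job in.

Run:
```python
from h import *
t=lambda a,b,z:cast("top",150+a/4,100+b/4,z)
print("heel",t(365,326,.046),"face",t(365,226,.018))
print(robot.close_job())
```

```text
heel [ 0.5755 -0.1072  0.046 ] face [ 0.651  -0.1044  0.018 ]
the job is handed in; nothing more can be done
None
```

The guard is shut against its right post and jammed with the tall grey wedge, and I've handed the job in at about 12 s of the 56 s allowed.

- **Shutting the guard:** I pushed it with closed fingers until it stopped moving, with the force rising to about 17 N.
- **Jamming it:** I carried the tall wedge over and slid it flat, thin end first, under the guard's lower edge. It was pushed to about 20 N, then I let go and moved clear.
- **Last checks:** In the final pictures the guard's corners sit where they did when it was first shut. The wedge heel is about 75 mm before the guard's face, as specified, and the wrist force was close to zero. The low grey and pink wedges were left alone.

None of the checks failed or disagreed by more than a few millimetres between views. I didn't tug the wedge to test how well it holds; that rests on the pushing force and on nothing having moved after release.

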